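# Transfer the calibration weights to the sorter's check rack in reverse order

## Task

Move the four stainless calibration weights from the wooden storage tray into the aluminium check rack, one to a bay, in reverse order: the weight that starts nearest the tray's handle goes to the bay farthest from the rack's handle, the next one to the next bay, and so on, until the one farthest from the tray's handle stands nearest the rack's handle. Leave each weight standing upright near the middle of its bay; set them down gently, do not drop or tip any, and leave the chip stack beside the tray and the black divider bar where they are.

Things in the scene. Friction and masses are not known exactly. Their poses are not given: they have to be found in the camera images.
- tray: Fixed wooden storage tray, brass loop handle on its +y end (to y = +165 mm). 72 mm (x) by 270 mm (y), origin at the centre of its underside. Four 60 mm square bays in a row: centres x = 0, y = +99, +33, -33, -99 mm. Floor at z = 6 mm; walls and dividers 6 mm thick, tops at 14 mm. Each bay starts with one weight on a 3 mm rubber pad.
- rack: Fixed mid-grey aluminium check rack, empty at the start, same shape and sizes as the wooden tray: bay centres x = 0, y = +99, +33, -33, -99 mm, floor at z = 6 mm, divider tops at 14 mm; dark steel loop handle on its +y end. No pads: weights stand on its floor. Origin at the centre of its underside.
- drum: Stainless calibration weight (300 g +/- 25 %): a round steel drum 38 mm across and 34 mm high, topped by an 11 mm thick neck 5 mm high and a round knob 18 mm across and 20 mm high (59 mm tall in all; knob from 39 to 59 mm). Origin: centre of its underside, z up.
- block: Stainless calibration weight (260 g +/- 25 %): a square steel block 34 x 34 mm and 28 mm high, topped by an 11 mm thick neck 5 mm high and a round knob 18 mm across and 20 mm high (53 mm tall in all; knob from 33 to 53 mm). Origin: centre of its underside, z up.
- cone: Stainless calibration weight (220 g +/- 25 %): a steel cone 40 mm across at the foot, 20 mm at its shoulder, 40 mm high, topped by an 11 mm thick neck 5 mm high and a round knob 18 mm across and 20 mm high (65 mm tall in all; knob from 45 to 65 mm). Origin: centre of its underside, z up.
- slim: Stainless calibration weight (200 g +/- 25 %): a slim steel cylinder 26 mm across and 46 mm high, topped by an 11 mm thick neck 5 mm high and a round knob 18 mm across and 20 mm high (71 mm tall in all; knob from 51 to 71 mm). Origin: centre of its underside, z up.
- pad_drum: Fixed black rubber pad, 54 x 54 x 3 mm, lying in one bay of the wooden tray; the drum weight stands on this one at the start, so it still shows that weight's first bay afterwards. Origin at the centre of its underside, axes as the tray's.
- pad_block: Fixed black rubber pad, 54 x 54 x 3 mm, lying in one bay of the wooden tray; the block weight stands on this one at the start, so it still shows that weight's first bay afterwards. Origin at the centre of its underside, axes as the tray's.
- pad_cone: Fixed black rubber pad, 54 x 54 x 3 mm, lying in one bay of the wooden tray; the cone weight stands on this one at the start, so it still shows that weight's first bay afterwards. Origin at the centre of its underside, axes as the tray's.
- pad_slim: Fixed black rubber pad, 54 x 54 x 3 mm, lying in one bay of the wooden tray; the slim weight stands on this one at the start, so it still shows that weight's first bay afterwards. Origin at the centre of its underside, axes as the tray's.
- chips_a: Bystander: loose stack of ten casino chips, 39 mm across, 33 mm high, about 85 mm beside the wooden tray, on the side away from the robot. Origin at the centre of its underside.
- divider_bar: Bystander: loose black chip divider bar, 16 x 120 x 20 mm high, about 85 mm beside the check rack on the side away from the robot, roughly parallel to it. Origin at the centre of its underside.
Things that resemble listed ones, but are neither listed nor needed, are in the scene too. Leave any orange look-alike of the slim alone.

How it is judged:
At the end, for the whole second after the job is handed in: Each weight is released and at rest on the check rack's floor (height within 4 mm, tilt under 0.12 rad), within 14 mm of its bay's centre along each rack axis, in the bay that mirrors its first one, counted from the handles. Chip stack and divider bar are within 25 mm of their starts (angle between each of drum, block, cone, slim's own z axis and vertical below 0.12 rad and linear speed of each of drum, block, cone, slim below 0.02 m/s and angular speed of each of drum, block, cone, slim below 0.3 rad/s and z of drum in the frame of rack between 0.002 and 0.01 m and x of drum in the frame of rack between -0.014 and 0.014 m and ((y of pad_drum in the frame of tray between 0.079 and 0.119 m and y of drum in the frame of rack between -0.113 and -0.085 m) or (y of pad_drum in the frame of tray between 0.013 and 0.053 m and y of drum in the frame of rack between -0.047 and -0.019 m) or (y of pad_drum in the frame of tray between -0.053 and -0.013 m and y of drum in the frame of rack between 0.019 and 0.047 m) or (y of pad_drum in the frame of tray between -0.119 and -0.079 m and y of drum in the frame of rack between 0.085 and 0.113 m)) and z of block in the frame of rack between 0.002 and 0.01 m and x of block in the frame of rack between -0.014 and 0.014 m and ((y of pad_block in the frame of tray between 0.079 and 0.119 m and y of block in the frame of rack between -0.113 and -0.085 m) or (y of pad_block in the frame of tray between 0.013 and 0.053 m and y of block in the frame of rack between -0.047 and -0.019 m) or (y of pad_block in the frame of tray between -0.053 and -0.013 m and y of block in the frame of rack between 0.019 and 0.047 m) or (y of pad_block in the frame of tray between -0.119 and -0.079 m and y of block in the frame of rack between 0.085 and 0.113 m)) and z of cone in the frame of rack between 0.002 and 0.01 m and x of cone in the frame of rack between -0.014 and 0.014 m and ((y of pad_cone in the frame of tray between 0.079 and 0.119 m and y of cone in the frame of rack between -0.113 and -0.085 m) or (y of pad_cone in the frame of tray between 0.013 and 0.053 m and y of cone in the frame of rack between -0.047 and -0.019 m) or (y of pad_cone in the frame of tray between -0.053 and -0.013 m and y of cone in the frame of rack between 0.019 and 0.047 m) or (y of pad_cone in the frame of tray between -0.119 and -0.079 m and y of cone in the frame of rack between 0.085 and 0.113 m)) and z of slim in the frame of rack between 0.002 and 0.01 m and x of slim in the frame of rack between -0.014 and 0.014 m and ((y of pad_slim in the frame of tray between 0.079 and 0.119 m and y of slim in the frame of rack between -0.113 and -0.085 m) or (y of pad_slim in the frame of tray between 0.013 and 0.053 m and y of slim in the frame of rack between -0.047 and -0.019 m) or (y of pad_slim in the frame of tray between -0.053 and -0.013 m and y of slim in the frame of rack between 0.019 and 0.047 m) or (y of pad_slim in the frame of tray between -0.119 and -0.079 m and y of slim in the frame of rack between 0.085 and 0.113 m)) and distance of each of chips_a, divider_bar from where it was at the start of the episode below 0.025 m); the robot touches nothing.
It fails at once if a weight is tipped over (more than about 35 degrees) (angle between any of drum, block, cone, slim's own z axis and vertical above 0.6 rad).
It fails at once if a weight is dropped or thrown: it moves faster than 0.6 m/s while no finger touches it (a fall of about 18 mm) ((linear speed of drum above 0.6 m/s and contact force between the fingers and drum below 0.1 N) or (linear speed of block above 0.6 m/s and contact force between the fingers and block below 0.1 N) or (linear speed of cone above 0.6 m/s and contact force between the fingers and cone below 0.1 N) or (linear speed of slim above 0.6 m/s and contact force between the fingers and slim below 0.1 N)).
It fails at once if the chip stack or the divider bar is shifted by more than 25 mm (distance of any of chips_a, divider_bar from where it was at the start of the episode above 0.025 m).
It also fails if it takes over 104 s, if anything falls off the work surface, if the arm or the gripper's body presses on something with over 40 N, if the wrist force passes 120 N, or if a joint passes its speed limit or range.

## Robot

A 6-joint arm with a two-finger parallel gripper is mounted at the origin on the work surface. World frame = base frame: x ahead of the robot, y to its left, z up, the work surface at z = 0. Lengths are in m, angles in rad, forces in N, time in s.
With the tool pointing down it reaches from about 0.375 to 0.925 m from the base axis. Payload 5.7 kg.
Tool frame: the origin (TCP) lies at the very end of the fingers, on their centre line; the grasp point (between the pads) lies 19 mm behind it; z points along the fingers, y is the line along which they close (so a half turn about z gives the same grasp; the last joint's range is limited). The gripper opens to 88 mm and grips with 3 to 60 N. Pads are 20 mm wide; open, the fingers measure 115 mm over their backs; the gripper's body (75 mm by 178 mm) begins 61 mm behind the grasp point.
Start: joints at [1.031, 0.359, 1.51, -0, 1.272, -0.115], TCP at [0.247, 0.547, 0.223] pointing down, gripper open.
Joint ranges: [-2.97, 2.97], [-1.01, 2.36], [0.21, 2.38], [-0.96, 4.11], [0.2, 2.71], [-2.98, 2.98]. Speed limits (rad/s): [2.39, 2.39, 3.14, 3.14, 3.14, 3.14].

## Interface

Orientations are given as a unit quaternion [w, x, y, z].
In Python, from bench import bot gives the robot as it stands. The module is installed in compiled form; this text tells all that it offers.
- The arm moves only by the tool servo_tool, never from a script. Its argument "commands" is a list of rows, each a list of 3 entries, a list of its own where there are three numbers: the shift along the world's x, y, z in fractions of the full range, 1 being 0.8 m, then the turn about the world's z in parts of the range, where 1.0 means 2 pi rad, then the opening, from 0 (shut) to 1 (fully open). In form: [[[x, y, z], turn, hand], ...]. A call has 1 to 8 rows; each row is the pose to reach, as a shift and turn from the pose commanded when the call began; what a row does not reach only later rows make up. A row lasts 1/10 s, in which the tool goes at most 50 mm and 8.59 degrees, less where a joint would pass 70% of its speed; a pose out of reach is approached as far as the arm can. No shift or turn number may pass 1 either way. A call with a gripper value outside its range is refused whole. The fingers move at their own pace and stop on an object; "grip_force" is the grip in N (left out, the last holds). Time passes only in rows, so rows that repeat a pose let the fingers close. It gives the time, the measured TCP pose, the force, the opening and the grip force at its end, in the units of the state.
- bot.get_obs(): the state, without advancing time (a new reading comes with each control period).
- bot.capture(name): name is "scene" or "top"; returns the picture (420x560x3 uint8, blue, green, red); there is no depth.
- bot.get_calibration(name): a dict with "camera_matrix" (3x3 intrinsics, pixels), "R" (3x3) and "t" (3): a world point X has camera coordinates R X + t. Camera axes: x right, y down, z forward; pixel columns grow to the right and rows downward; lengths in m; the calibration is good to about 2 mm. A picture is of the moment at which its call begins. get_calibration takes no time and is no camera call.
- bot.sign_off(): hands the job in; it is judged then, once.
The state is a dict: "time_s": time; "joints": joint angles; "qd": joint speeds; "joint_torque": joint torques, N m; "tcp_pos": TCP position; "tool_rot": TCP orientation; "wrist_force": force on the tool from outside, world axes, zero at the start; "wrist_torque": the same for the moment, N m; "gripper_width": finger opening in m; "finger_force": force on a finger pad.
Only numpy, scipy, OpenCV 4.12 (cv2) and the standard library are available. Lean on these libraries where they do the work, as an engineer would, in place of code of your own. Each camera call takes 0.05 s, during which the arm holds its last target. There are 200 camera calls.

## Working session

There is one attempt and no reset: what is moved stays moved. The work goes in short steps, Python scripts to look and compute and a tool call to move; the robot and the scene stay as the last step left them, time stands still between calls to the robot, and variables do not carry over. Pictures are saved under pics/ and viewed, at most 14 in all, crops included, and the job is handed in when it is done.

Besides the shell and the picture viewer there is one more tool, called in YAML: its name, and indented under it one key for each argument. servo_tool: Moves the arm, as the interface text tells. Its arguments: {"type":"object","properties":{"commands":{"type":"array"},"grip_force":{"type":"number"}},"required":["commands"]}

```bash
mkdir -p pics
python3 - <<'E'
from bench import bot
import cv2
for n in("scene","top"):
    cv2.imwrite(f"pics/{n}0.png",bot.capture(n)); c=bot.get_calibration(n); print(n,c)
print(bot.get_obs())
E
```

```text
scene {'camera_matrix': array([[460.1275437 ,   0.        , 283.65899304],
       [  0.        , 460.1275437 , 208.32557929],
       [  0.        ,   0.        ,   1.        ]]), 'R': array([[ 0.62400625,  0.78134968, -0.01043433],
       [ 0.59947488, -0.48723629, -0.63500447],
       [-0.50124452,  0.38999163, -0.77243799]]), 't': array([-0.30102901, -0.25997236,  1.11846491])}
top {'camera_matrix': array([[430.67104592,   0.        , 280.61814166],
       [  0.        , 430.67104592, 211.6943366 ],
       [  0.        ,   0.        ,   1.        ]]), 'R': array([[-0.00709677, -0.99987139,  0.0143818 ],
       [-0.99568624,  0.00573504, -0.09260685],
       [ 0.09251246, -0.01497697, -0.99559888]]), 't': array([-0.01094323,  0.52353762,  0.89302035])}
{'time_s': 0.1, 'joints': array([ 1.03092463e+00,  3.59401111e-01,  1.51130411e+00,  1.92060403e-05,
        1.27249604e+00, -1.15088913e-01]), 'qd': array([ 0.000814  , -0.00071045, -0.00112609, -0.00123586, -0.00147254,
       -0.000641  ]), 'joint_torque': array([ 3.43289248e-04, -5.16359138e+01, -2.71407688e+01,  6.75122137e-02,
        2.75645190e-02, -6.02439945e-05]), 'tcp_pos': array([0.24695298, 0.54615339, 0.22192027]), 'tool_rot': array([-2.67400530e-04,  2.10800853e-01,  9.77528697e-01, -7.58609764e-04]), 'wrist_force': array([ 0.42980751, -0.30906104,  0.35231662]), 'wrist_torque': array([-0.02118285, -0.01880877,  0.00170295]), 'finger_force': 0.0, 'gripper_width': 0.08778625616789792}
```

View pics/scene0.png

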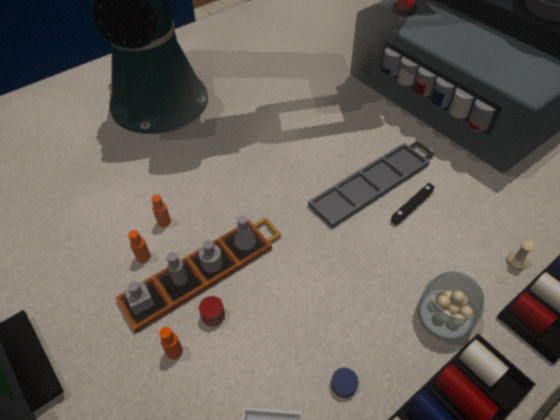

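View pics/top0.png

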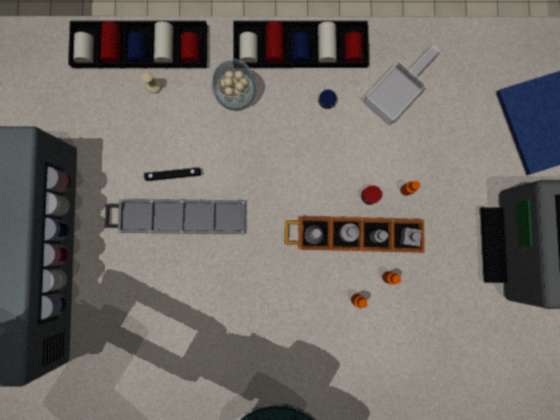

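The scene view shows the wooden tray with its brass handle at (268,230), and the weights from the handle outwards: cone (243,235), drum (209,255), slim (176,268), block (138,295). The rack is at (370,185) with its handle at (423,150).

In the top view the tray is at (362,234) with its handle on the left, and the rack is at (182,216), handle also on the left.

Possible confusions for the slim are the orange look-alikes at top (412,187), (393,278) and (360,301). I choose the grey steel pieces inside the tray. Next is a close crop to check this.

Run:
```python
import cv2,numpy as np
a=cv2.imread("pics/top0.png");b=cv2.imread("pics/scene0.png")
A=cv2.resize(a[205:260,280:430],None,fx=5,fy=5,interpolation=cv2.INTER_CUBIC)
B=cv2.resize(b[210:330,110:285],None,fx=2.5,fy=2.5,interpolation=cv2.INTER_CUBIC)
c=np.zeros((A.shape[0]+B.shape[0],750,3),np.uint8);c[:A.shape[0]]=A;c[A.shape[0]:,:B.shape[1]]=B
cv2.imwrite("pics/crop1.png",np.clip(c*1.5,0,255));print(c.shape)
A=cv2.resize(a[190:245,100:250],None,fx=5,fy=5,interpolation=cv2.INTER_CUBIC)
B=cv2.resize(b[135:235,300:440],None,fx=3,fy=3,interpolation=cv2.INTER_CUBIC)
c=np.zeros((A.shape[0]+B.shape[0],750,3),np.uint8);c[:A.shape[0]]=A;c[A.shape[0]:,:B.shape[1]]=B
cv2.imwrite("pics/crop2.png",np.clip(c*1.5,0,255));print(c.shape)
```

```text
(575, 750, 3)
(575, 750, 3)[ WARN:0@0.087] global loadsave.cpp:1063 imwrite_ Unsupported depth image for selected encoder is fallbacked to CV_8U.
```

View pics/crop1.png

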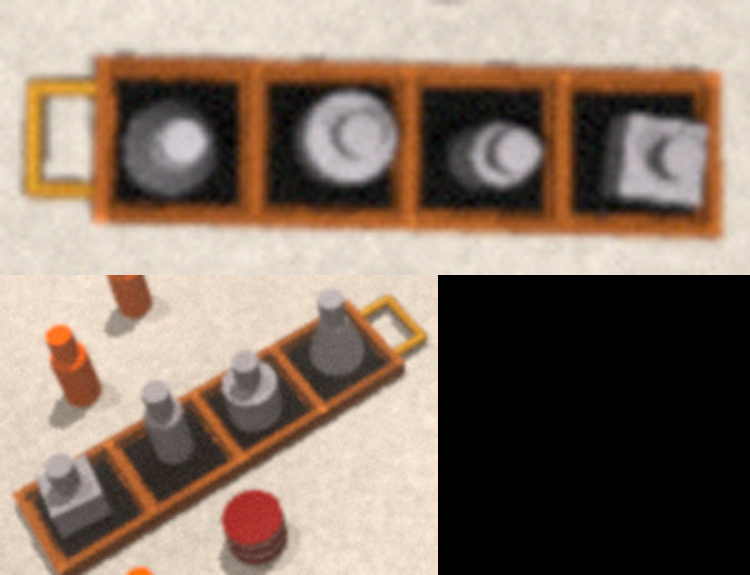

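View pics/crop2.png

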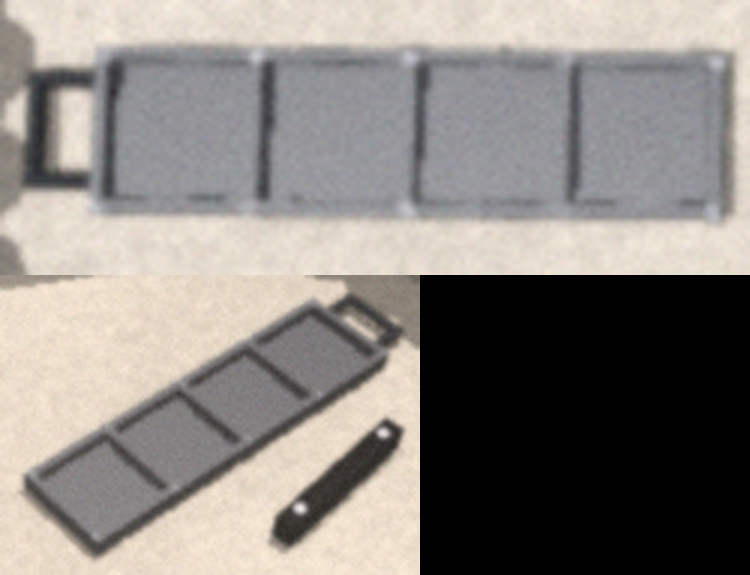

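The crop confirms the order from the handle: cone, drum, slim, block. They are all grey steel in the wooden tray. Knob tops in the top view are at about (317,233), (352.5,231.5), (384,235.5) and (416.5,236.5). The rack is empty, with its handle at the +y end.

```bash
cat > h.py <<'E'
import cv2,numpy as np
from bench import bot
C={n:bot.get_calibration(n) for n in("scene","top")}
P={n:c["camera_matrix"]@np.c_[c["R"],c["t"]] for n,c in C.items()}
def ray(n,u,z):
    c=C[n];o=-c["R"].T@c["t"];d=c["R"].T@np.linalg.solve(c["camera_matrix"],[u[0],u[1],1]);return o+d*(z-o[2])/d[2]
def tri(a,b):
    X=cv2.triangulatePoints(P["top"],P["scene"],np.array(a,float).reshape(2,1),np.array(b,float).reshape(2,1));return (X[:3]/X[3])[:,0]
def proj(n,X): p=P[n]@np.r_[X,1];return p[:2]/p[2]
E
python3 - <<'E'
from h import *
np.set_printoptions(precision=4,suppress=True)
T=lambda p,ox,oy:((p[0]+.5)/5-.5+ox,(p[1]+.5)/5-.5+oy)
S=lambda p,f,ox,oy:((p[0]+.5)/f-.5+ox,(p[1]-275+.5)/f-.5+oy)
for n,a,b in[("cone",(186,140),(331,300)),("drum",(363,132),(246,360)),("slim",(519,153),(156,391)),("block",(683,157),(60,466))]:
    a=T(a,280,205);b=S(b,2.5,110,210);X=tri(a,b);print(n,X,"err",proj("top",X)-a,proj("scene",X)-b)
tr=[((100,58),(403,362)),((718,73),(62,572)),((720,236),(18,493)),((97,220),(345,305))]
rk=[((97,48),(386,350)),((722,55),(97,545)),((720,215),(27,477)),((95,210),(315,302))]
for nm,L,o,so in(("tray",tr,(280,205),(2.5,110,210)),("rack",rk,(100,190),(3,300,135))):
    Q=[]
    for a,b in L:
        a=T(a,*o);b=S(b,*so);print(nm,tri(a,b),"ray14",ray("top",a,.014),ray("scene",b,.014));Q.append((ray("top",a,.014)+ray("scene",b,.014))/2)
    Q=np.array(Q);print(nm,"centre",Q.mean(0),"scene/top avg; yaw",np.degrees(np.arctan2(*(-(Q[0]-Q[1]+Q[3]-Q[2])[:2]*[1,-1]))))
img=cv2.imread("pics/top0.png");h=cv2.cvtColor(img,cv2.COLOR_BGR2HSV)
for nm,m,(x0,y0,x1,y1) in(("tray",cv2.inRange(h,(3,120,40),(18,255,255)),(296,210,430,260)),("rack",cv2.inRange(h,(0,0,20),(179,28,150))|cv2.inRange(h,(90,0,20),(140,255,150)),(119,190,250,240))):
    k=np.zeros_like(m);k[y0:y1,x0:x1]=m[y0:y1,x0:x1]
    c=max(cv2.findContours(k,0,2)[0],key=cv2.contourArea);box=cv2.boxPoints(cv2.minAreaRect(c))
    W=np.array([ray("top",p,.014) for p in box]);print(nm,"mask",box.tolist(),W.mean(0),[np.linalg.norm(W[i]-W[i-1]) for i in(1,2)],W[:,:2].tolist())
E
```

```text
cone [ 0.4764 -0.0856  0.0753] err [-0.1108 -0.0719] [-0.1355  0.0048]
drum [ 0.4794 -0.1572  0.0716] err [-0.2133 -0.128 ] [-0.2655  0.0035]
slim [ 0.4701 -0.2177  0.0813] err [-0.1969 -0.1083] [-0.2454 -0.0022]
block [ 0.4686 -0.2896  0.063 ] err [-0.1121 -0.0561] [-0.1421 -0.0045]
tray [ 0.5144 -0.055   0.016 ] ray14 [ 0.5144 -0.0553  0.014 ] [ 0.5134 -0.054   0.014 ]
tray [ 0.5065 -0.3212  0.0163] ray14 [ 0.5064 -0.3225  0.014 ] [ 0.5055 -0.3208  0.014 ]
tray [ 0.4368 -0.3186  0.0164] ray14 [ 0.4362 -0.3207  0.014 ] [ 0.436  -0.3177  0.014 ]
tray [ 0.4442 -0.0544  0.0122] ray14 [ 0.4449 -0.0532  0.014 ] [ 0.4448 -0.0561  0.014 ]
tray centre [ 0.4752 -0.1875  0.014 ] scene/top avg; yaw -1.8029072035978893
rack [0.5522 0.3305 0.0179] ray14 [0.5534 0.3326 0.014 ] [0.5498 0.3335 0.014 ]
rack [0.5486 0.0638 0.0116] ray14 [0.5489 0.0644 0.014 ] [0.5495 0.0618 0.014 ]
rack [0.4797 0.0649 0.013 ] ray14 [0.4799 0.0652 0.014 ] [0.4801 0.0641 0.014 ]
rack [0.4844 0.3326 0.0128] ray14 [0.4838 0.3315 0.014 ] [0.4855 0.3322 0.014 ]
rack centre [0.5164 0.1982 0.014 ] scene/top avg; yaw -0.7535422575348231
tray mask [[295.28839111328125, 248.7509765625], [296.13397216796875, 215.77264404296875], [423.81927490234375, 219.046630859375], [422.97369384765625, 252.02496337890625]] [ 0.4756 -0.1841  0.014 ] [np.float64(0.0707911103762225), np.float64(0.27619686978034)] [[0.4446620469999096, -0.04527252576745853], [0.5154072998276136, -0.04782017382846639], [0.5066788833157643, -0.3238790907676839], [0.4357438344267692, -0.3193560069576707]]
rack mask [[119.0, 239.0], [119.0, 190.0], [249.0, 190.0], [249.0, 239.0]] [0.5198 0.1926 0.014 ] [np.float64(0.10538094912359587), np.float64(0.27959069045221163)] [[0.46798652396661833, 0.3302638892269082], [0.5733277365532539, 0.33315756663933], [0.5719226142951446, 0.05357040702897849], [0.46614001339716077, 0.053602626606648454]]
```

The manual's scale: shifts go in shares of 0.8 m and turns go in shares of 2 pi rad. Converting my numbers, -0.35 m / 0.8 = -0.4375, 0.05 m / 0.8 = 0.0625, 23 degrees / 360 = 0.0639.

servo_tool:
  commands:
    - [[0.0125,-0.0438,0.0375],0.0222,1]
    - [[0.0375,-0.1,0.0625],0.0444,0.6]
    - [[0.0563,-0.1563,0.0625],0.0639,0.5]
    - [[0.075,-0.2125,0.0625],0.0639,0.5]
    - [[0.0975,-0.2688,0.0625],0.0639,0.5]
    - [[0.1175,-0.325,0.0625],0.0639,0.5]
    - [[0.1375,-0.3813,0.0625],0.0639,0.5]
    - [[0.1588,-0.4375,0.0625],0.0639,0.5]
  grip_force: 30

```text
time_s: 0.9
tcp_pos: [0.3742, 0.1948, 0.2725]
tool_rot: [-0.0, 0.011, 1.0, -0.0]
wrist_force: [0.4, 0.3, -0.1]
gripper_width: 0.0442
finger_force: 0.0
```

To row units: -0.282 m / 0.8 = -0.3525, -0.255 m / 0.8 = -0.3188.

servo_tool:
  commands:
    - [[0.02,-0.0563,0],0,0.5]
    - [[0.04,-0.1125,-0.025],0,0.5]
    - [[0.06,-0.1688,-0.05],0,0.5]
    - [[0.08,-0.225,-0.075],0,0.5]
    - [[0.1,-0.275,-0.1],0,0.5]
    - [[0.1188,-0.3188,-0.125],0,0.5]
    - [[0.1275,-0.3525,-0.15],0,0.5]
    - [[0.1275,-0.3525,-0.15],0,0.5]

```text
time_s: 1.7
tcp_pos: [0.4758, -0.088, 0.1502]
tool_rot: [-0.002, 0.013, 1.0, 0.0]
wrist_force: [0.0, 0.9, -0.3]
gripper_width: 0.0439
finger_force: 0.0
```

Run:
```python
from h import *
a=bot.capture("top");b=bot.capture("scene");o=bot.get_obs();print(o["tcp_pos"])
for n,im in(("top",a),("scene",b)): print(n,proj(n,o["tcp_pos"]))
A=cv2.resize(a[150:310,240:440],None,fx=2,fy=2);B=cv2.resize(b[130:330,100:300],None,fx=2,fy=2)
c=np.zeros((400,800,3),np.uint8);c[:320,:400]=A;c[:,400:]=B
cv2.imwrite("pics/v1.png",cv2.convertScaleAbs(c,alpha=1.5))
```

```text
[ 0.47543971 -0.08534372  0.15201017]
top [320.67933225 231.16748468]
scene [237.85066735 189.46334116]
```

View pics/v1.png

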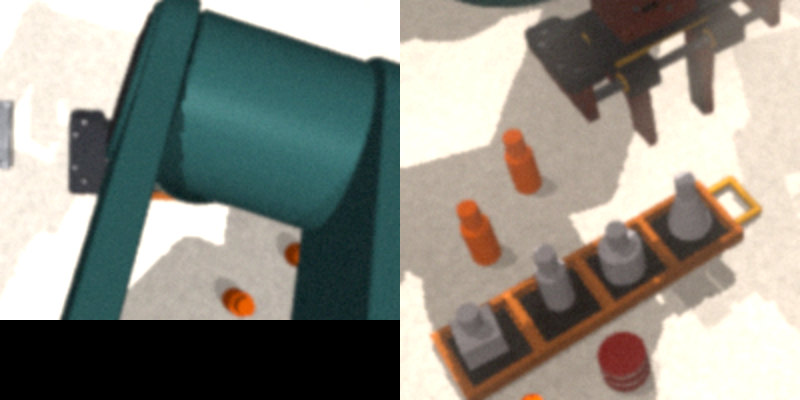

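Top view: the arm hides most of the tray. Scene view: the finger tips straddle the cone's line, with their midpoint near crop (677,125). That matches the projected TCP, so I go down.

To row units: -0.098 m / 0.8 = -0.1225, -0.09 m / 0.8 = -0.1125.

servo_tool:
  commands:
    - [[0,0,-0.0375],0,0.5]
    - [[0,0,-0.075],0,0.5]
    - [[0,0,-0.1],0,0.5]
    - [[0,0,-0.1125],0,0.5]
    - [[0,0,-0.1225],0,0.5]
    - [[0,0,-0.1225],0,0.5]
    - [[0,0,-0.1225],0,0.5]

```text
time_s: 2.5
tcp_pos: [0.4769, -0.0852, 0.0554]
tool_rot: [0.001, 0.011, 1.0, -0.0]
wrist_force: [-0.9, -1.4, -0.0]
gripper_width: 0.044
finger_force: 0.0
```

servo_tool:
  commands:
    - [[0,0,0],0,0.2]
    - [[0,0,0],0,0.1]
    - [[0,0,0],0,0.1]
    - [[0,0,0],0,0.0]
    - [[0,0,0],0,0.0]
    - [[0,0,0],0,0.0]
    - [[0,0,0],0,0.0]
    - [[0,0,0],0,0.0]

```text
time_s: 3.3
tcp_pos: [0.4764, -0.0854, 0.0547]
tool_rot: [0.0, 0.012, 1.0, -0.0]
wrist_force: [-0.3, 0.7, 2.8]
gripper_width: 0.0164
finger_force: 30.0
```

Run:
```python
from h import *
b=bot.capture("scene");print(bot.get_obs()["tcp_pos"])
cv2.imwrite("pics/v2.png",cv2.convertScaleAbs(cv2.resize(b[180:300,170:330],None,fx=4,fy=4),alpha=1.5))
```

```text
[ 0.47637573 -0.08537216  0.05470845]
```

View pics/v2.png

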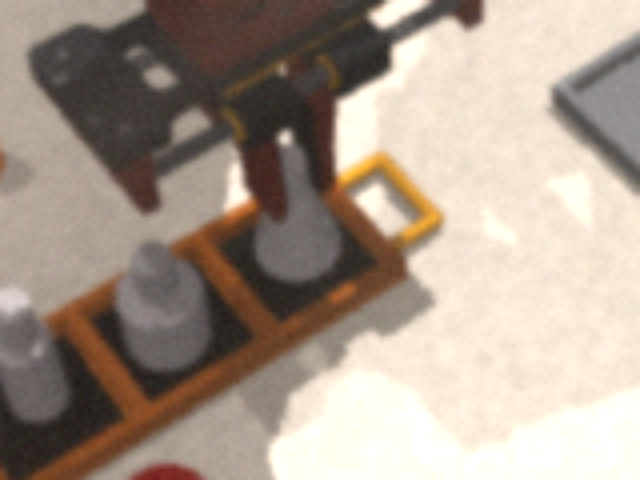

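The fingers are closed on the cone's knob, near crop (290,170), and the other weights are untouched. I lift straight up.

To row units: 0.1 m / 0.8 = 0.125, 0.09 m / 0.8 = 0.1125.

servo_tool:
  commands:
    - [[0,0,0.0125],0,0]
    - [[0,0,0.025],0,0]
    - [[0,0,0.05],0,0]
    - [[0,0,0.0813],0,0]
    - [[0,0,0.1125],0,0]
    - [[0,0,0.125],0,0]
    - [[0,0,0.125],0,0]
    - [[0,0,0.125],0,0]

```text
time_s: 4.15
tcp_pos: [0.4758, -0.0852, 0.1542]
tool_rot: [-0.0, 0.012, 1.0, 0.0]
wrist_force: [0.0, 0.8, -2.4]
gripper_width: 0.0164
finger_force: 30.0
```

Run:
```python
from h import *
b=bot.capture("scene");o=bot.get_obs();print(o["tcp_pos"],o["gripper_width"],o["wrist_force"]);t=o["tcp_pos"]
bb=b.copy()
# expected foot centre if on TCP axis (tip is 46 mm above foot)
p=proj("scene",t-[0,0,.0457]);q=proj("scene",t);cv2.line(bb,tuple(int(v) for v in p.round()),tuple(int(v) for v in q.round()),(0,255,0),1)
cv2.imwrite("pics/v3.png",cv2.convertScaleAbs(cv2.resize(bb[120:270,170:330],None,fx=3.5,fy=3.5),alpha=1.5))
```

```text
[ 0.47539565 -0.08511821  0.15374238] 0.016476104010788993 [-0.81045303 -0.54026744 -2.50333367]
```

View pics/v3.png

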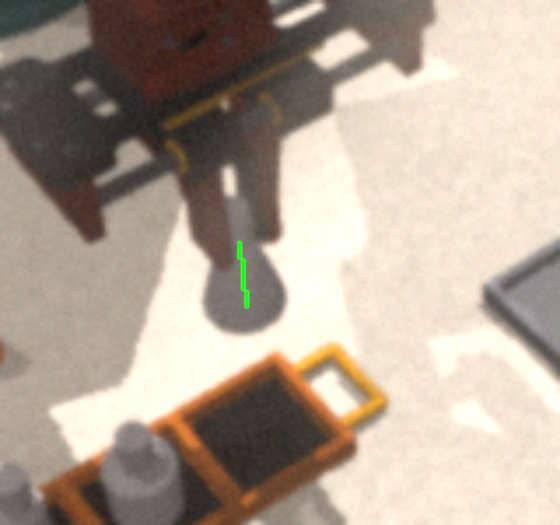

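The cone hangs upright with its foot at crop (243,298), on the predicted line. I carry it to the rack bay farthest from the handle.

To row units: 0.184 m / 0.8 = 0.23, 0.095 m / 0.8 = 0.1188.

servo_tool:
  commands:
    - [[0.005,0.025,0],0,0]
    - [[0.015,0.0688,0],0,0]
    - [[0.025,0.1188,0],0,0]
    - [[0.035,0.1688,0],0,0]
    - [[0.0438,0.2063,0],0,0]
    - [[0.0488,0.23,0],0,0]
    - [[0.0488,0.23,-0.025],0,0]
    - [[0.0488,0.23,-0.0625],0,0]

```text
time_s: 5.0
tcp_pos: [0.5162, 0.0996, 0.1041]
tool_rot: [0.001, 0.011, 1.0, 0.0]
wrist_force: [1.5, -0.6, -2.3]
gripper_width: 0.0161
finger_force: 30.0
```

To row units: -0.052 m / 0.8 = -0.065, -0.051 m / 0.8 = -0.0638.

servo_tool:
  commands:
    - [[0,0,-0.025],0,0]
    - [[0,0,-0.0438],0,0]
    - [[0,0,-0.0563],0,0]
    - [[0,0,-0.0613],0,0]
    - [[0,0,-0.0625],0,0]
    - [[0,0,-0.0638],0,0]
    - [[0,0,-0.065],0,0]
    - [[0,0,-0.065],0,0]

```text
time_s: 5.8
tcp_pos: [0.5157, 0.0987, 0.0531]
tool_rot: [0.001, 0.012, 1.0, -0.0]
wrist_force: [-0.8, 0.0, -1.9]
gripper_width: 0.0161
finger_force: 30.0
```

To row units: -0.001 m / 0.8 = -0.0013.

servo_tool:
  commands:
    - [[0,0,-0.0013],0,0]
    - [[0,0,-0.0013],0,0]
    - [[0,0,-0.0013],0,0]

```text
time_s: 6.1
tcp_pos: [0.5155, 0.0987, 0.0519]
tool_rot: [0.0, 0.012, 1.0, -0.0]
wrist_force: [-0.6, 0.3, -1.2]
gripper_width: 0.0158
finger_force: 30.0
```

servo_tool:
  commands:
    - [[0,0,-0.0013],0,0]
    - [[0,0,-0.0013],0,0]
    - [[0,0,-0.0013],0,0]

```text
time_s: 6.4
tcp_pos: [0.5159, 0.099, 0.0516]
tool_rot: [0.001, 0.012, 1.0, 0.0]
wrist_force: [-0.4, 2.2, 7.6]
gripper_width: 0.0161
finger_force: 30.0
```

Contact at 7.6 N, so I release and retreat. Next is the drum at (0.479,-0.157).

To row units: 0.1 m / 0.8 = 0.125, 0.05 m / 0.8 = 0.0625.

servo_tool:
  commands:
    - [[0,0,0.0013],0,0.22]
    - [[0,0,0.0013],0,0.3]
    - [[0,0,0.0013],0,0.5]
    - [[0,0,0.0013],0,0.5]
    - [[0,0,0.025],0,0.5]
    - [[0,0,0.0625],0,0.5]
    - [[0,0,0.1125],0,0.5]
    - [[0,0,0.125],0,0.5]

```text
time_s: 7.2
tcp_pos: [0.5177, 0.0988, 0.1542]
tool_rot: [0.003, 0.012, 1.0, 0.0]
wrist_force: [1.3, -0.4, -0.5]
gripper_width: 0.044
finger_force: 0.0
```

To row units: -0.256 m / 0.8 = -0.32, -0.245 m / 0.8 = -0.3063.

servo_tool:
  commands:
    - [[-0.0063,-0.05,0],0,0.5]
    - [[-0.0138,-0.1063,0],0,0.5]
    - [[-0.0213,-0.1625,0],0,0.5]
    - [[-0.0288,-0.2188,0],0,0.5]
    - [[-0.0363,-0.2688,0],0,0.5]
    - [[-0.0425,-0.3063,0],0,0.5]
    - [[-0.045,-0.32,0],0,0.5]
    - [[-0.045,-0.32,0],0,0.5]

```text
time_s: 8.0
tcp_pos: [0.4789, -0.1583, 0.1501]
tool_rot: [-0.0, 0.013, 1.0, 0.0]
wrist_force: [-1.5, -0.4, -0.5]
gripper_width: 0.044
finger_force: 0.0
```

Run:
```python
from h import *
b=bot.capture("scene");o=bot.get_obs();t=o["tcp_pos"];print(t,o["gripper_width"])
q=proj("scene",[t[0],t[1],.068]);r=proj("scene",[.515,.099,.071]);print(q,r)
bb=cv2.resize(b[120:320,120:390],None,fx=2.9,fy=2.9)
for p in(q,r): cv2.circle(bb,tuple(int(v) for v in ((p-[120,120])*2.9).round()),3,(0,255,0),-1)
cv2.imwrite("pics/v4.png",cv2.convertScaleAbs(bb,alpha=1.5))
```

```text
[ 0.47891163 -0.15712     0.15015878] 0.04376997903071699
[208.03919568 244.73165854] [336.50641218 184.03272561]
```

View pics/v4.png

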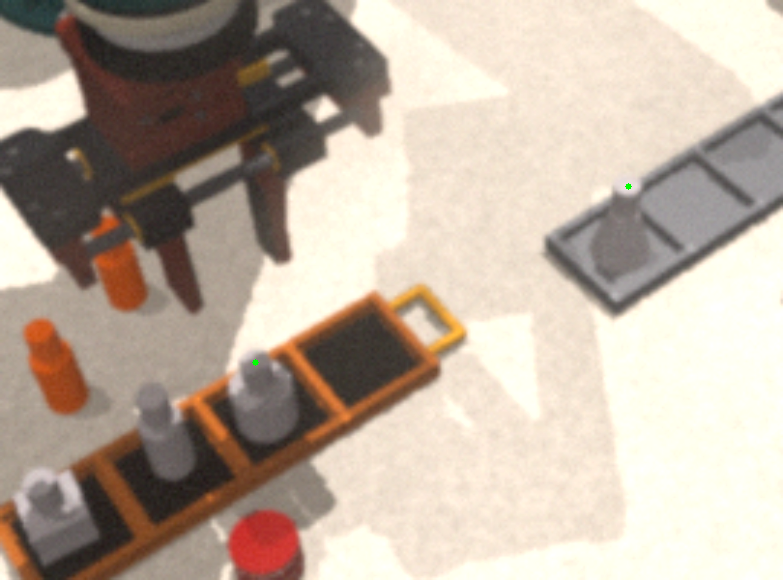

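The cone stands upright in the end bay, with its knob at crop (628,187). The predicted drum knob position, crop (255,362), lies on the drum's knob. I go down on the drum.

servo_tool:
  commands:
    - [[0,0,-0.0375],0,0.5]
    - [[0,0,-0.075],0,0.5]
    - [[0,0,-0.1063],0,0.5]
    - [[0,0,-0.1188],0,0.5]
    - [[0,0,-0.1275],0,0.5]
    - [[0,0,-0.1275],0,0.5]
    - [[0,0,-0.1275],0,0.3]
    - [[0,0,-0.1275],0,0.2]

```text
time_s: 8.85
tcp_pos: [0.4801, -0.1576, 0.0496]
tool_rot: [0.001, 0.012, 1.0, -0.0]
wrist_force: [0.1, -0.7, -0.5]
gripper_width: 0.0313
finger_force: 0.0
```

servo_tool:
  commands:
    - [[0,0,0],0,0.0]
    - [[0,0,0],0,0.0]
    - [[0,0,0],0,0.0]
    - [[0,0,0],0,0.0]
    - [[0,0,0],0,0.0]
  grip_force: 35

```text
time_s: 9.35
tcp_pos: [0.4797, -0.1575, 0.0491]
tool_rot: [0.0, 0.012, 1.0, -0.0]
wrist_force: [-0.1, 2.8, 5.5]
gripper_width: 0.0164
finger_force: 35.0
```

To row units: 0.1 m / 0.8 = 0.125, 0.09 m / 0.8 = 0.1125.

servo_tool:
  commands:
    - [[0,0,0.0125],0,0]
    - [[0,0,0.025],0,0]
    - [[0,0,0.05],0,0]
    - [[0,0,0.0813],0,0]
    - [[0,0,0.1125],0,0]
    - [[0,0,0.125],0,0]
    - [[0,0,0.125],0,0]

```text
time_s: 10.05
tcp_pos: [0.4802, -0.1579, 0.1501]
tool_rot: [0.001, 0.012, 1.0, -0.001]
wrist_force: [0.4, 0.5, -3.5]
gripper_width: 0.0159
finger_force: 35.0
```

Held, 3.5 N. I carry it to the second bay at (0.516, 0.165).

To row units: 0.31 m / 0.8 = 0.3875, 0.15 m / 0.8 = 0.1875.

servo_tool:
  commands:
    - [[0.0038,0.025,0],0,0]
    - [[0.0088,0.075,0],0,0]
    - [[0.015,0.1313,0],0,0]
    - [[0.0213,0.1875,0],0,0]
    - [[0.0275,0.2438,0],0,0]
    - [[0.0338,0.3,0],0,0]
    - [[0.04,0.35,0],0,0]
    - [[0.045,0.3875,0],0,0]

```text
time_s: 10.85
tcp_pos: [0.5141, 0.155, 0.1471]
tool_rot: [-0.001, 0.011, 1.0, -0.0]
wrist_force: [-0.7, 0.3, -3.7]
gripper_width: 0.0163
finger_force: 35.0
```

To row units: -0.102 m / 0.8 = -0.1275, 0.001 m / 0.8 = 0.0013.

servo_tool:
  commands:
    - [[0.0013,0.015,0],0,0]
    - [[0.0013,0.015,-0.0125],0,0]
    - [[0.0013,0.015,-0.0438],0,0]
    - [[0.0013,0.015,-0.0813],0,0]
    - [[0.0013,0.015,-0.1125],0,0]
    - [[0.0013,0.015,-0.1238],0,0]
    - [[0.0013,0.015,-0.1263],0,0]
    - [[0.0013,0.015,-0.1275],0,0]

```text
time_s: 11.65
tcp_pos: [0.5166, 0.1639, 0.0467]
tool_rot: [0.0, 0.012, 1.0, -0.0]
wrist_force: [-0.2, 0.1, -3.6]
gripper_width: 0.0157
finger_force: 35.0
```

To row units: -0.001 m / 0.8 = -0.0013.

servo_tool:
  commands:
    - [[0,0,-0.0013],0,0]
    - [[0,0,-0.0013],0,0]
    - [[0,0,-0.0013],0,0]

```text
time_s: 11.95
tcp_pos: [0.5168, 0.1647, 0.0464]
tool_rot: [0.001, 0.012, 1.0, 0.0]
wrist_force: [0.3, 0.2, -4.1]
gripper_width: 0.0163
finger_force: 35.0
```

servo_tool:
  commands:
    - [[0,0,-0.0013],0,0]
    - [[0,0,-0.0013],0,0]
    - [[0,0,-0.0013],0,0]

```text
time_s: 12.25
tcp_pos: [0.5169, 0.1648, 0.0455]
tool_rot: [0.001, 0.012, 1.0, 0.0]
wrist_force: [-0.7, -0.8, 6.3]
gripper_width: 0.016
finger_force: 35.0
```

Contact, so I release. Next is the slim at (0.470,-0.218).

To row units: 0.105 m / 0.8 = 0.1313, 0.001 m / 0.8 = 0.0013.

servo_tool:
  commands:
    - [[0,0,0.0013],0,0.22]
    - [[0,0,0.0013],0,0.3]
    - [[0,0,0.0013],0,0.5]
    - [[0,0,0.0013],0,0.5]
    - [[0,0,0.025],0,0.5]
    - [[0,0,0.0625],0,0.5]
    - [[0,0,0.1125],0,0.5]
    - [[0,-0.0125,0.1313],0,0.5]

```text
time_s: 13.05
tcp_pos: [0.5182, 0.1556, 0.1529]
tool_rot: [0.002, 0.011, 1.0, 0.001]
wrist_force: [0.5, -0.8, 0.6]
gripper_width: 0.0439
finger_force: 0.0
```

To row units: -0.355 m / 0.8 = -0.4438, -0.011 m / 0.8 = -0.0138.

servo_tool:
  commands:
    - [[-0.0063,-0.0563,0],0,0.5]
    - [[-0.0138,-0.1125,0],0,0.5]
    - [[-0.0213,-0.1688,0],0,0.5]
    - [[-0.0275,-0.225,0],0,0.5]
    - [[-0.035,-0.2813,0],0,0.5]
    - [[-0.0425,-0.3375,0],0,0.5]
    - [[-0.0488,-0.3938,0],0,0.5]
    - [[-0.055,-0.4438,0],0,0.5]

```text
time_s: 13.85
tcp_pos: [0.4718, -0.2025, 0.1496]
tool_rot: [0.0, 0.012, 1.0, -0.0]
wrist_force: [0.9, 0.2, -0.7]
gripper_width: 0.0443
finger_force: 0.0
```

To row units: -0.018 m / 0.8 = -0.0225, -0.002 m / 0.8 = -0.0025.

servo_tool:
  commands:
    - [[-0.0025,-0.0225,0],0,0.5]
    - [[-0.0025,-0.0225,0],0,0.5]
    - [[-0.0025,-0.0225,0],0,0.5]

```text
time_s: 14.15
tcp_pos: [0.4699, -0.2181, 0.1494]
tool_rot: [-0.0, 0.012, 1.0, 0.0]
wrist_force: [-0.0, -0.0, 0.5]
gripper_width: 0.0439
finger_force: 0.0
```

Run:
```python
from h import *
b=bot.capture("scene");o=bot.get_obs();t=o["tcp_pos"];print(t,o["gripper_width"])
bb=cv2.resize(b[120:320,120:390],None,fx=2.9,fy=2.9)
for p in([t[0],t[1],.08],[.516,.165,.065]): cv2.circle(bb,tuple(int(v) for v in ((proj("scene",p)-[120,120])*2.9).round()),3,(0,255,0),-1)
cv2.imwrite("pics/v5.png",cv2.convertScaleAbs(bb,alpha=1.5))
```

```text
[ 0.46997152 -0.21743275  0.14937977] 0.0437830578244439
```

View pics/v5.png

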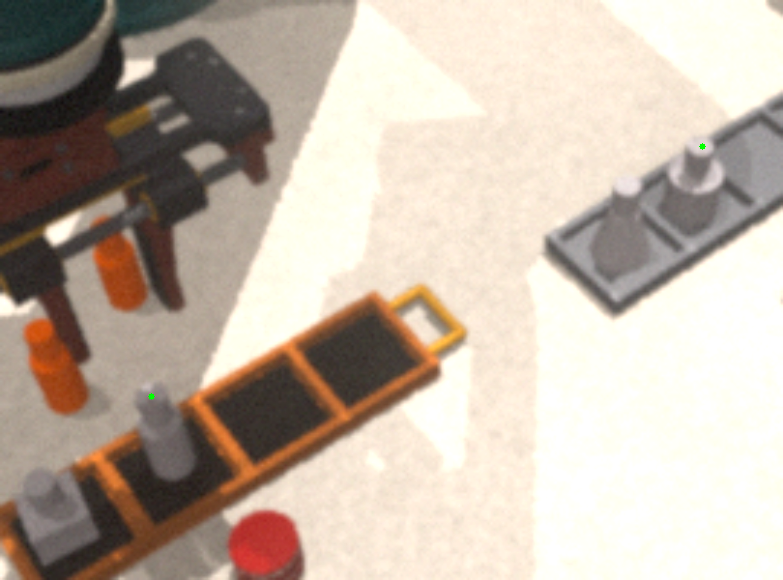

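The drum stands in the second bay, knob at crop (702,145). The slim's knob at crop (153,390) lines up with the tool, so I grasp it.

To row units: -0.091 m / 0.8 = -0.1138, -0.002 m / 0.8 = -0.0025.

servo_tool:
  commands:
    - [[-0.0025,0,-0.0375],0,0.5]
    - [[-0.0025,0,-0.075],0,0.5]
    - [[-0.0025,0,-0.1],0,0.5]
    - [[-0.0025,0,-0.1088],0,0.5]
    - [[-0.0025,0,-0.1138],0,0.5]
    - [[-0.0025,0,-0.1138],0,0.5]
    - [[-0.0025,0,-0.1138],0,0.3]
    - [[-0.0025,0,-0.1138],0,0.2]

```text
time_s: 15.0
tcp_pos: [0.469, -0.2187, 0.0596]
tool_rot: [0.001, 0.012, 1.0, -0.001]
wrist_force: [0.5, 0.7, -0.7]
gripper_width: 0.0311
finger_force: 0.0
```

servo_tool:
  commands:
    - [[0,0,0],0,0.0]
    - [[0,0,0],0,0.0]
    - [[0,0,0],0,0.0]
    - [[0,0,0],0,0.0]
    - [[0,0,0],0,0.0]

```text
time_s: 15.5
tcp_pos: [0.4686, -0.2186, 0.059]
tool_rot: [0.0, 0.012, 1.0, -0.0]
wrist_force: [0.3, 1.0, 5.3]
gripper_width: 0.016
finger_force: 35.0
```

To row units: 0.1 m / 0.8 = 0.125, 0.09 m / 0.8 = 0.1125.

servo_tool:
  commands:
    - [[0,0,0.0125],0,0]
    - [[0,0,0.025],0,0]
    - [[0,0,0.05],0,0]
    - [[0,0,0.0813],0,0]
    - [[0,0,0.1125],0,0]
    - [[0,0,0.125],0,0]
    - [[0,0,0.125],0,0]

```text
time_s: 16.2
tcp_pos: [0.4692, -0.219, 0.1602]
tool_rot: [0.001, 0.012, 1.0, -0.001]
wrist_force: [0.9, 0.7, -1.6]
gripper_width: 0.0158
finger_force: 35.0
```

To row units: 0.33 m / 0.8 = 0.4125, 0.285 m / 0.8 = 0.3563.

servo_tool:
  commands:
    - [[0.0038,0.025,0],0,0]
    - [[0.0088,0.075,0],0,0]
    - [[0.0138,0.1313,0],0,0]
    - [[0.02,0.1875,0],0,0]
    - [[0.0263,0.2438,0],0,0]
    - [[0.0325,0.3,0],0,0]
    - [[0.0375,0.3563,0],0,0]
    - [[0.0438,0.4125,0],0,0]

```text
time_s: 17.0
tcp_pos: [0.502, 0.1134, 0.1572]
tool_rot: [-0.001, 0.012, 1.0, -0.0]
wrist_force: [0.8, -0.6, -2.0]
gripper_width: 0.0158
finger_force: 35.0
```

To row units: 0.119 m / 0.8 = 0.1488, 0.11 m / 0.8 = 0.1375.

servo_tool:
  commands:
    - [[0.005,0.0563,0],0,0]
    - [[0.0113,0.1063,0],0,0]
    - [[0.0163,0.1375,0],0,0]
    - [[0.0175,0.1488,0],0,0]
    - [[0.0175,0.1488,-0.0125],0,0]
    - [[0.0175,0.1488,-0.0438],0,0]
    - [[0.0175,0.1488,-0.0813],0,0]
    - [[0.0175,0.1488,-0.1063],0,0]

```text
time_s: 17.8
tcp_pos: [0.5153, 0.2283, 0.0708]
tool_rot: [-0.002, 0.012, 1.0, -0.001]
wrist_force: [-0.3, -0.7, -1.5]
gripper_width: 0.0165
finger_force: 35.0
```

To row units: -0.018 m / 0.8 = -0.0225, -0.016 m / 0.8 = -0.02.

servo_tool:
  commands:
    - [[0,0,-0.0125],0,0]
    - [[0,0,-0.0175],0,0]
    - [[0,0,-0.02],0,0]
    - [[0,0,-0.0225],0,0]
    - [[0,0,-0.0225],0,0]

```text
time_s: 18.3
tcp_pos: [0.5179, 0.2307, 0.0563]
tool_rot: [0.001, 0.012, 1.0, 0.0]
wrist_force: [-0.3, -0.2, -1.6]
gripper_width: 0.0161
finger_force: 35.0
```

To row units: -0.001 m / 0.8 = -0.0013.

servo_tool:
  commands:
    - [[0,0,-0.0013],0,0]
    - [[0,0,-0.0013],0,0]
    - [[0,0,-0.0013],0,0]

```text
time_s: 18.6
tcp_pos: [0.5182, 0.231, 0.056]
tool_rot: [0.001, 0.012, 1.0, 0.0]
wrist_force: [-0.4, -0.5, 5.5]
gripper_width: 0.0165
finger_force: 35.0
```

Contact, so I release. Next is the block at (0.468,-0.290).

To row units: 0.095 m / 0.8 = 0.1188, -0.001 m / 0.8 = -0.0013.

servo_tool:
  commands:
    - [[0,0,0.0013],0,0.22]
    - [[0,0,0.0013],0,0.3]
    - [[0,0,0.0013],0,0.5]
    - [[0,0,0.0013],0,0.5]
    - [[0,0,0.025],0,0.5]
    - [[0,0,0.0625],0,0.5]
    - [[0,0,0.1125],0,0.5]
    - [[-0.0013,-0.0125,0.1188],0,0.5]

```text
time_s: 19.4
tcp_pos: [0.5195, 0.2222, 0.1539]
tool_rot: [0.004, 0.011, 1.0, 0.001]
wrist_force: [0.6, 0.3, 0.0]
gripper_width: 0.0439
finger_force: 0.0
```

To row units: -0.36 m / 0.8 = -0.45, -0.004 m / 0.8 = -0.005.

servo_tool:
  commands:
    - [[-0.005,-0.0563,0],0,0.5]
    - [[-0.01,-0.1125,0],0,0.5]
    - [[-0.015,-0.1688,0],0,0.5]
    - [[-0.02,-0.225,0],0,0.5]
    - [[-0.025,-0.2813,0],0,0.5]
    - [[-0.03,-0.3375,0],0,0.5]
    - [[-0.035,-0.3938,0],0,0.5]
    - [[-0.04,-0.45,0],0,0.5]

```text
time_s: 20.2
tcp_pos: [0.4832, -0.1412, 0.1491]
tool_rot: [-0.0, 0.012, 1.0, 0.0]
wrist_force: [1.1, 0.4, -0.9]
gripper_width: 0.0437
finger_force: 0.0
```

To row units: -0.151 m / 0.8 = -0.1888, -0.13 m / 0.8 = -0.1625.

servo_tool:
  commands:
    - [[-0.005,-0.0563,0],0,0.5]
    - [[-0.0125,-0.1125,0],0,0.5]
    - [[-0.0175,-0.1625,0],0,0.5]
    - [[-0.02,-0.1888,0],0,0.5]
    - [[-0.02,-0.1888,0],0,0.5]
    - [[-0.02,-0.1888,0],0,0.5]

```text
time_s: 20.8
tcp_pos: [0.4675, -0.29, 0.1489]
tool_rot: [-0.001, 0.012, 1.0, 0.001]
wrist_force: [-0.3, 0.4, -0.1]
gripper_width: 0.044
finger_force: 0.0
```

Run:
```python
from h import *
b=bot.capture("scene");o=bot.get_obs();t=o["tcp_pos"];print(t,o["gripper_width"])
bb=cv2.resize(b[120:330,100:390],None,fx=2.7,fy=2.7)
for p in([t[0],t[1],.062],[.517,.231,.077]): cv2.circle(bb,tuple(int(v) for v in ((proj("scene",p)-[100,120])*2.7).round()),3,(0,255,0),-1)
cv2.imwrite("pics/v6.png",cv2.convertScaleAbs(bb,alpha=1.5))
```

```text
[ 0.46759215 -0.28919002  0.14897002] 0.044199977801336256
```

View pics/v6.png

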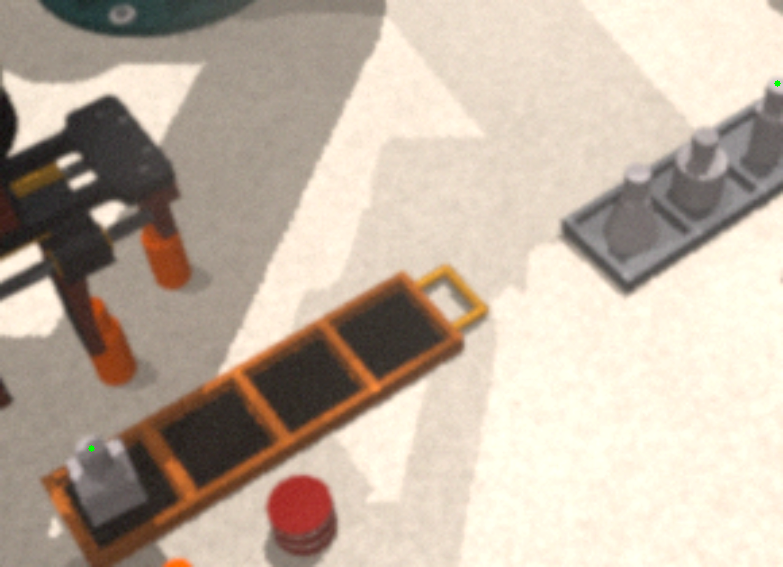

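The slim stands in the third bay at crop (777,85). The block's knob at crop (92,447) is under the tool, so I grasp it.

To row units: -0.108 m / 0.8 = -0.135, -0.103 m / 0.8 = -0.1288.

servo_tool:
  commands:
    - [[0,0,-0.0375],0,0.5]
    - [[0,0,-0.075],0,0.5]
    - [[0,0,-0.1125],0,0.5]
    - [[0,0,-0.1288],0,0.5]
    - [[0,0,-0.135],0,0.5]
    - [[0,0,-0.135],0,0.5]
    - [[0,0,-0.135],0,0.3]
    - [[0,0,-0.135],0,0.2]

```text
time_s: 21.65
tcp_pos: [0.4692, -0.2909, 0.0429]
tool_rot: [0.001, 0.012, 1.0, -0.001]
wrist_force: [-0.5, 1.4, -0.0]
gripper_width: 0.0312
finger_force: 0.0
```

servo_tool:
  commands:
    - [[0,0,0],0,0.0]
    - [[0,0,0],0,0.0]
    - [[0,0,0],0,0.0]
    - [[0,0,0],0,0.0]
    - [[0,0,0],0,0.0]

```text
time_s: 22.15
tcp_pos: [0.4686, -0.2905, 0.0421]
tool_rot: [0.0, 0.012, 1.0, -0.0]
wrist_force: [-0.3, 1.8, 6.2]
gripper_width: 0.0163
finger_force: 35.0
```

To row units: 0.11 m / 0.8 = 0.1375, 0.09 m / 0.8 = 0.1125.

servo_tool:
  commands:
    - [[0,0,0.0125],0,0]
    - [[0,0,0.025],0,0]
    - [[0,0,0.05],0,0]
    - [[0,0,0.0813],0,0]
    - [[0,0,0.1125],0,0]
    - [[0,0,0.1375],0,0]
    - [[0,0,0.1375],0,0]

```text
time_s: 22.85
tcp_pos: [0.47, -0.2918, 0.1548]
tool_rot: [0.002, 0.012, 1.0, -0.002]
wrist_force: [1.2, -0.3, -1.8]
gripper_width: 0.0164
finger_force: 35.0
```

To row units: 0.33 m / 0.8 = 0.4125, 0.002 m / 0.8 = 0.0025.

servo_tool:
  commands:
    - [[0.0025,0.025,0],0,0]
    - [[0.0063,0.075,0],0,0]
    - [[0.0113,0.1313,0],0,0]
    - [[0.0163,0.1875,0],0,0]
    - [[0.0213,0.2438,0],0,0]
    - [[0.025,0.3,0],0,0]
    - [[0.03,0.3563,0],0,0]
    - [[0.035,0.4125,0],0,0]

```text
time_s: 23.65
tcp_pos: [0.4954, 0.0414, 0.1508]
tool_rot: [-0.001, 0.012, 1.0, -0.0]
wrist_force: [1.0, -1.4, -1.9]
gripper_width: 0.0163
finger_force: 35.0
```

To row units: 0.257 m / 0.8 = 0.3213, 0.012 m / 0.8 = 0.015.

servo_tool:
  commands:
    - [[0.005,0.0563,0],0,0]
    - [[0.01,0.1125,0],0,0]
    - [[0.015,0.1688,0],0,0]
    - [[0.02,0.225,0],0,0]
    - [[0.0238,0.275,0],0,0]
    - [[0.0275,0.3088,0],0,0]
    - [[0.0275,0.3213,0],0,0]
    - [[0.0275,0.3213,-0.0125],0,0]

```text
time_s: 24.45
tcp_pos: [0.5186, 0.2978, 0.1415]
tool_rot: [0.001, 0.011, 1.0, 0.0]
wrist_force: [0.5, -1.0, -1.2]
gripper_width: 0.016
finger_force: 35.0
```

To row units: -0.103 m / 0.8 = -0.1288, -0.101 m / 0.8 = -0.1263.

servo_tool:
  commands:
    - [[0,0,-0.0313],0,0]
    - [[0,0,-0.0688],0,0]
    - [[0,0,-0.1063],0,0]
    - [[0,0,-0.1213],0,0]
    - [[0,0,-0.1263],0,0]
    - [[0,0,-0.1288],0,0]
    - [[0,0,-0.1288],0,0]

```text
time_s: 25.15
tcp_pos: [0.519, 0.2964, 0.0395]
tool_rot: [0.001, 0.012, 1.0, 0.0]
wrist_force: [0.2, 0.9, -1.9]
gripper_width: 0.0162
finger_force: 35.0
```

To row units: -0.001 m / 0.8 = -0.0013.

servo_tool:
  commands:
    - [[0,0,-0.0013],0,0]
    - [[0,0,-0.0013],0,0]
    - [[0,0,-0.0013],0,0]

```text
time_s: 25.45
tcp_pos: [0.5196, 0.2971, 0.0389]
tool_rot: [0.001, 0.012, 1.0, 0.0]
wrist_force: [-0.1, -0.7, 5.8]
gripper_width: 0.0164
finger_force: 35.0
```

Contact, so I release, go up, and back away toward the open table.

To row units: 0.13 m / 0.8 = 0.1625, 0.09 m / 0.8 = 0.1125.

servo_tool:
  commands:
    - [[0,0,0.0013],0,0.22]
    - [[0,0,0.0013],0,0.3]
    - [[0,0,0.0013],0,0.5]
    - [[0,0,0.0013],0,0.5]
    - [[0,0,0.025],0,0.5]
    - [[0,0,0.0625],0,0.5]
    - [[0,0,0.1125],0,0.5]
    - [[0,0,0.1625],0,0.5]

```text
time_s: 26.25
tcp_pos: [0.5176, 0.2964, 0.1683]
tool_rot: [-0.001, 0.012, 1.0, -0.0]
wrist_force: [0.4, 0.3, -0.2]
gripper_width: 0.0438
finger_force: 0.0
```

To row units: -0.36 m / 0.8 = -0.45, -0.315 m / 0.8 = -0.3938.

servo_tool:
  commands:
    - [[-0.0063,-0.0563,0.0375],0,0.5]
    - [[-0.0125,-0.1125,0.0625],0,0.5]
    - [[-0.0188,-0.1688,0.0625],0,0.5]
    - [[-0.025,-0.225,0.0625],0,0.5]
    - [[-0.0313,-0.2813,0.0625],0,0.5]
    - [[-0.0375,-0.3375,0.0625],0,0.5]
    - [[-0.0438,-0.3938,0.0625],0,0.5]
    - [[-0.05,-0.45,0.0625],0,0.5]

```text
time_s: 27.05
tcp_pos: [0.4777, -0.065, 0.2177]
tool_rot: [0.0, 0.012, 1.0, -0.0]
wrist_force: [1.0, -1.1, -0.4]
gripper_width: 0.0435
finger_force: 0.0
```

To row units: -0.2 m / 0.8 = -0.25, -0.012 m / 0.8 = -0.015.

servo_tool:
  commands:
    - [[-0.0063,-0.0563,0],0,0.5]
    - [[-0.0125,-0.1125,0],0,0.5]
    - [[-0.015,-0.1688,0],0,0.5]
    - [[-0.0175,-0.225,0],0,0.5]
    - [[-0.0175,-0.25,0],0,0.5]
    - [[-0.0175,-0.25,0],0,0.5]

```text
time_s: 27.65
tcp_pos: [0.4642, -0.2663, 0.2174]
tool_rot: [0.0, 0.013, 1.0, -0.001]
wrist_force: [0.4, 0.8, 0.8]
gripper_width: 0.0435
finger_force: 0.0
```

Run:
```python
from h import *
a=bot.capture("top");b=bot.capture("scene")
A=cv2.resize(a[160:245,100:250],None,fx=4,fy=4,interpolation=2);B=cv2.resize(b[130:235,300:450],None,fx=2.4,fy=2.4,interpolation=2)
c=np.zeros((592,600,3),np.uint8);c[:340]=A;c[340:,:360]=B
cv2.imwrite("pics/v7.png",cv2.convertScaleAbs(c,alpha=1.5))
```

```text
(no output)
```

View pics/v7.png

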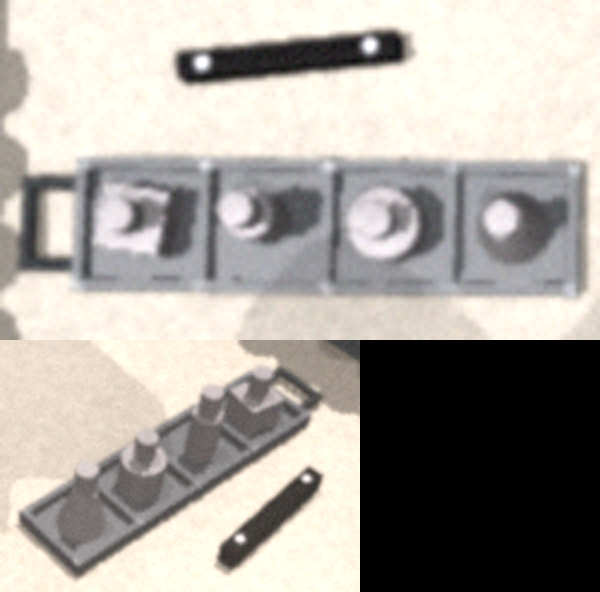

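All four stand upright. From the rack's handle the order is block (120,213), slim (239,210), drum (371,223), cone (500,218). The divider bar is unmoved. I run a quick numeric check of their offsets in the rack.

Run:
```python
from h import *
th=np.radians(-.75);R=np.array([[np.cos(th),-np.sin(th)],[np.sin(th),np.cos(th)]])
for n,p,z,y in(("block",(120,213),.059,99),("slim",(239,210),.077,33),("drum",(371,223),.065,-33),("cone",(500,218),.071,-99)):
    X=ray("top",((p[0]+.5)/4+99.5,(p[1]+.5)/4+159.5),z)[:2];print(n,(R.T@(X-[.5164,.1982])*1000).round(1),y)
```

```text
block [ 1.9 95.9] 99
slim [ 2.3 30.7] 33
drum [ -2.8 -32.9] -33
cone [ -0.3 -98.9] -99
```

```bash
python3 -c "
from bench import bot
print(bot.sign_off())"
```

```text
the job is handed in; nothing more can be done
None
```

I moved all four weights to the check rack in mirrored order and handed the job in. From the rack's handle they stand block, slim, drum, cone, all upright and within about 3 mm of their bay centres by my last camera check. No verdict came back from the hand-in.

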